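# Build a staggered shielding wall and shelter the bottle behind it

### The job

Build a small shielding wall on the flat metal base plate: lay the long and the short flat-topped brick end to end along the dark band, long one on the left and short one on the right as the robot sees it, so that their ends meet at the white cross line, then lay the roof-shaped capping brick lengthwise on top of them, centred over the joint. Only when the wall stands, set the amber bottle (the one standing among the bricks, not the one at the back of the table) upright on the plate behind the wall, away from the robot and in line with the joint. Keep the bottle upright all the while, and leave everything standing still by itself.

Things in the scene. Friction and masses are not known exactly. Their poses are not given: they have to be found in the camera images.
- base_plate: Fixed flat metal plate, 170 (x) x 230 (y) x 8 mm, top face 8 mm above the table. Origin at the centre of its underside; x points away from the robot (turned by at most 0.3 rad), y to the robot's left. A flush dark band 44 mm wide runs along y, its centre line at x = -45 mm, and a flush white cross line lies over it at y = 0. Behind the band the plate is bare for the bottle.
- long_brick: Loose grey brick, 40 (x) x 100 (y, its length) x 36 mm, about 0.4 kg, flat top with two small dark dots. Origin at the centre of its underside, z up. Same either way round.
- short_brick: Loose grey brick, 40 (x) x 70 (y, its length) x 36 mm, about 0.4 kg, flat top with two small dark dots. Origin at the centre of its underside, z up. Same either way round.
- cap_brick: Loose grey capping brick, 40 (x) x 90 (y, its length) mm, roof-shaped: upright sides up to 24 mm, then sloping at 45 degrees to a rounded ridge along y at 42 mm; flat underside. about 0.4 kg. Grip its upright sides, low. Origin at the centre of its underside, z up. Same either way round.
- bottle: Loose amber bottle with an orange screw cap, standing upright among the bricks: round body 58 mm in diameter, 113 mm tall with its cap, straight-sided up to about 65 mm; about 0.25 kg. Grip round the body. Origin at the centre of its underside, z up. (A like bottle standing far back on the table is not part of the job.)
Things that resemble listed ones, but are neither listed nor needed, are in the scene too. What is shaped like the short_brick but yellow is not meant. Several things look just like the bottle: the one meant starts farthest from the robot's base.

How it is judged:
By the outcome, as a careful person would: the job done as asked, in the order asked, and still so for the second after the job is handed in, with the robot touching nothing.
It also fails if it takes over 112 s, if anything falls off the work surface, if the arm or the gripper's body presses on something with over 40 N, if the wrist force passes 120 N, or if a joint passes its speed limit or range.

### The arm

A 7-joint arm with a two-finger parallel gripper is mounted at the origin on a cart in front of the work surface, level with it; the furniture and walls round the work are solid. World frame = base frame: x ahead of the robot, y to its left, z up, the work surface at z = 0. Lengths are in m, angles in rad, forces in N, time in s.
With the tool pointing down it reaches from about 0.4 to 0.85 m from the base axis. Payload 10.4 kg.
Tool frame: the origin (TCP) lies between the finger pads; the fingertips stand 22 mm ahead of it and the grasp point (between the pads) lies 3 mm ahead of it (r.nose_length is the distance from the TCP to the fingertips, in m); z points along the fingers, y is the line along which they close (so a half turn about z gives the same grasp; the last joint's range is limited). The gripper opens to 87 mm and grips with 3 to 60 N. Pads are 19 mm wide; open, the fingers measure 117 mm over their backs; the gripper's body (75 mm by 190 mm) begins 51 mm behind the grasp point.
Start: joints at [-1.209, 0.332, -0.065, 1.46, 0.022, 1.35, -0.088], TCP at [0.235, 0.579, 0.245] pointing down, gripper open.
Joint ranges: [-2.6, 2.6], [-0.5, 2.12], [-1.47, 1.34], [0.16, 2.42], [-1.27, 4.41], [0.06, 2.06], [-2.6, 2.6]. Speed limits (rad/s): [2.22, 2.22, 2.79, 2.79, 3.14, 3.14, 3.14].

### API

Orientations are given as a unit quaternion [x, y, z, w].
In Python, from bench import readout, cams, r gives the robot as it stands. The module is installed in compiled form; this text tells all that it offers.
- The arm moves only by the tool step_arm, never from a script. Its argument "deltas" is a list that holds one entry, the list of rows, each a list of 7 numbers: the turn, a rotation vector about the tool's x, y, z in rad, then the shift along the tool's x, y, z in m, then the opening in per cent of the stroke, from 0 (shut) to 100 (fully open). A call has 1 to 20 rows; each row is the pose to reach, as a shift and turn from the pose commanded when the call began, along the tool's axes at that moment; what a row does not reach only later rows make up. A row lasts 1/8 s, in which the tool goes at most 62.5 mm and 10.7 degrees, less where a joint would pass 70% of its speed; a pose out of reach is approached as far as the arm can. A call with a gripper value outside its range is refused whole. The fingers move at their own pace and stop on an object; "squeeze" is the grip in N (left out, the last holds). Time passes only in rows, so rows that repeat a pose let the fingers close. It gives the time, the measured TCP pose, the force, the opening and the grip force at its end, in the units of the state.
- readout.read_state(): the state, without advancing time (a new reading comes with each control period).
- cams.camera(name): name is "scene" or "top" or "wrist"; returns a dict with "img" (480x640x3 uint8, red, green, blue), "fx", "fy", "cx", "cy" (pixels), "k1" (the pictures are not rectified: a ray, as slopes to the right and down, at radius r is drawn at 1 + k1 r^2 times it, then the intrinsics apply), "origin" and "rotation" of the camera in the world; the wrist camera has in their place "T_tool_cam" (4x4, takes a point from camera to tool coordinates, whose origin is the TCP and whose axes are the flange's). Camera axes: x right, y up, looking along -z (the intrinsics and any distortion apply to the point x, -y, -z); pixel columns grow to the right and rows downward; lengths in m; the calibration is good to about 2 mm. A picture is of the moment at which its call begins: read the wrist's pose just before it. There is no depth.
- r.close_job(): hands the job in; it is judged then, once.
The state is a dict: "time": time; "joint_positions": joint angles; "joint_vel": joint speeds; "joint_torque": joint torques, N m; "ee_pos": TCP position; "eef_rot": TCP orientation; "ft_force": force on the tool from outside, world axes, zero at the start; "torque": the same for the moment, N m; "width": finger opening in m; "grip_force": force on a finger pad.
Only numpy, scipy, OpenCV 4.12 (cv2) and the standard library are available. Lean on these libraries where they do the work, as an engineer would, in place of code of your own. Each camera call takes 0.05 s, during which the arm holds its last target. There are 200 camera calls.

## Working session

There is one attempt and no reset: what is moved stays moved. The work goes in short steps, Python scripts to look and compute and a tool call to move; the robot and the scene stay as the last step left them, time stands still between calls to the robot, and variables do not carry over. Pictures are saved under pics/ and viewed, at most 14 in all, crops included, and the job is handed in when it is done.

Besides the shell and the picture viewer there is one more tool, called after "Emit:" as name(argument=value, ...), one argument or row to a line, values as JSON. step_arm: Moves the arm, as the interface text tells. Its arguments: {"type":"object","properties":{"deltas":{"type":"array"},"squeeze":{"type":"number"}},"required":["deltas"]}

```bash
mkdir -p pics; cat > h.py <<'E'
import numpy as np, cv2
from scipy.spatial.transform import Rotation as R
from bench import readout, cams, r
def shot(name):
    s=readout.read_state(); c=cams.camera(name)
    if name=="wrist":
        T=np.eye(4);T[:3,:3]=R.from_quat(s["eef_rot"]).as_matrix();T[:3,3]=s["ee_pos"]
        M=T@np.array(c["T_tool_cam"]);c["origin"]=M[:3,3];c["rotation"]=M[:3,:3]
    c["origin"]=np.array(c["origin"]);c["rotation"]=np.array(c["rotation"])
    return c
def save(c,f): cv2.imwrite(f,c["img"][:,:,::-1])
def ray(c,u,v):
    K=np.array([[c["fx"],0,c["cx"]],[0,c["fy"],c["cy"]],[0,0,1]],float)
    p=cv2.undistortPoints(np.array([[[u,v]]],float),K,np.array([c["k1"],0,0,0,0],float))[0,0]
    return c["rotation"]@np.array([p[0],-p[1],-1])
def onz(c,u,v,z):
    d=ray(c,u,v);return c["origin"]+d*(z-c["origin"][2])/d[2]
def proj(c,P):
    q=c["rotation"].T@(np.asarray(P,float)-c["origin"]);x,y=q[0]/-q[2],-q[1]/-q[2]
    f=1+c["k1"]*(x*x+y*y);return c["cx"]+c["fx"]*x*f,c["cy"]+c["fy"]*y*f
def delta(pos,yaw=None):
    """tool-frame shift to world pos, and turn about tool z to bring tool y to yaw (mod pi)"""
    s=readout.read_state();Q=R.from_quat(s["eef_rot"])
    out=Q.inv().apply(np.array(pos)-s["ee_pos"]);y=Q.as_matrix()[:,1]
    return out.round(4)
E
python3 - <<'E'
from h import *
s=readout.read_state();print({k:np.round(v,3) for k,v in s.items()});print(R.from_quat(s["eef_rot"]).as_matrix().round(3))
for n in("scene","top","wrist"):
    c=shot(n);save(c,f"pics/{n}0.png");print(n,c["origin"].round(3),c["rotation"].round(3).tolist(),c["fx"],c["k1"])
print(np.round(c["T_tool_cam"],3))
E
```

```text
{'time': np.float64(0.0), 'joint_positions': array([-1.209,  0.333, -0.065,  1.461,  0.022,  1.35 , -0.089]), 'joint_vel': array([-0.001, -0.003,  0.   ,  0.   , -0.   ,  0.001, -0.   ]), 'joint_torque': array([ 0.0000e+00, -6.2325e+01,  2.5000e-02, -3.8991e+01, -6.1000e-02,
        4.0000e-02,  0.0000e+00]), 'ee_pos': array([0.234, 0.579, 0.244]), 'eef_rot': array([ 0.191,  0.982, -0.001, -0.   ]), 'ft_force': array([0.395, 0.365, 0.337]), 'torque': array([ 0.015, -0.029,  0.003]), 'grip_force': np.float64(0.0), 'width': np.float64(0.087)}
[[-0.927  0.375 -0.001]
 [ 0.375  0.927 -0.001]
 [-0.    -0.001 -1.   ]]
scene [-0.4   -0.571  0.546] [0.474, -0.252, -0.404, 0.741] 462.7219592271592 0.04208401162437067
top [0.283 0.01  1.14 ] [-0.069, 0.075, 0.717, -0.69] 506.8533759574497 -0.051404810724031434
wrist [0.168 0.608 0.384] [[0.376, -0.893, -0.246], [0.927, 0.362, 0.102], [-0.002, -0.266, 0.964]] 411.12614069399615 -0.08839657841398262
[[-0.001  0.964  0.266  0.072]
 [ 1.     0.     0.001  0.001]
 [ 0.001  0.266 -0.964 -0.14 ]
 [ 0.     0.     0.     1.   ]]
```

View pics/top0.png

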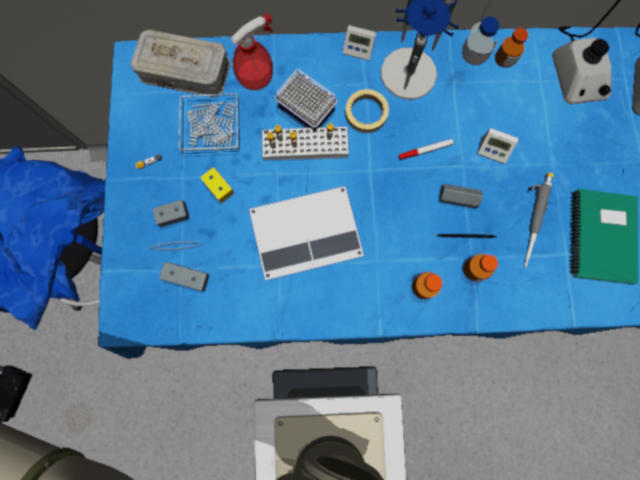

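View pics/scene0.png

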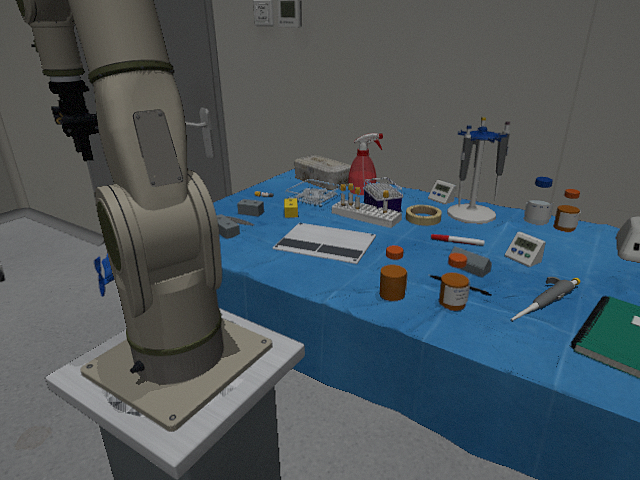

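Top view: plate (306,232), long brick (184,277), short brick (171,213), yellow decoy (216,184), cap brick (461,195). Amber bottle candidates are (428,285), (482,266) and the back one (514,47). The back one is excluded, so I'd take (482,266) as the farther of the two; I'll measure both.

```bash
sed -i 's|    c\["origin"\]=np.array(c\["origin"\]);c\["rotation"\]=np.array(c\["rotation"\])|    c["origin"]=np.array(c["origin"]);q=np.array(c["rotation"]);c["rotation"]=q if q.shape==(3,3) else R.from_quat(q).as_matrix()|' h.py
cat >> h.py <<'E'
def rect(c,mask,z):
    """largest-contour min-area rectangle of a mask, corners cast on plane z: centre, long-axis yaw, sizes"""
    cs,_=cv2.findContours(mask.astype(np.uint8),cv2.RETR_EXTERNAL,cv2.CHAIN_APPROX_NONE)
    k=max(cs,key=cv2.contourArea)[:,0]
    P=np.array([onz(c,u,v,z)[:2] for u,v in k])
    (cx,cy),(w,h),a=cv2.minAreaRect((P*1000).astype(np.float32))
    if w<h:a+=90;w,h=h,w
    return np.round([cx,cy],1),round((a+90)%180-90,1),np.round([w,h],1)
E
python3 - <<'E'
from h import *
c=shot("top");hsv=cv2.cvtColor(c["img"],cv2.COLOR_RGB2HSV)
def win(u,v,m,a=35):
    w=np.zeros((480,640),bool);w[v-a:v+a,u-a:u+a]=1;return w&m
nb=(hsv[...,1]<90)
for n,u,v,z,a in(("long",184,277,.036,27),("short",171,213,.036,24),("cap",461,195,.024,27),("plate",306,232,.008,68)):
    m=win(u,v,nb,a);print(n,rect(c,m,z))
o=(hsv[...,0]<15)&(hsv[...,1]>180)&(hsv[...,2]>150)
for u,v in((428,285),(482,266)):
    m=win(u,v,o,20);ys,xs=np.nonzero(m);p=onz(c,xs.mean(),ys.mean(),.105);print("bottle",p.round(3),np.hypot(*p[:2]),rect(c,m,.11))
big=cv2.resize(c["img"][150:310,380:560],None,fx=4,fy=3.75,interpolation=2)[:600,:]
cv2.imwrite("pics/crop1.png",cv2.resize(big,(720,600))[:,:,::-1])
print(np.round([onz(c,*p,.008) for p in((267,277),(363,254),(343,188),(250,210))],3), onz(c,310,250,.008).round(3))
E
```

```text
long (array([420.5, 304.6]), 72.6, array([101.9,  38.7]))
short (array([564.2, 337.4]), -75.6, array([72. , 44.8]))
cap (array([ 583.2, -324.5]), 77.6, array([95.3, 41.6]))
plate (array([515.2,  35.1]), -78.2, array([229.9, 170.5]))
bottle [ 0.379 -0.222  0.105] 0.4395846520146567 (array([ 380.3, -220.5]), 24.8, array([44.3, 35.6]))
bottle [ 0.413 -0.339  0.105] 0.5339979271841003 (array([ 412. , -336.4]), 18.9, array([47.2, 45. ]))
[[ 0.415  0.125  0.008]
 [ 0.459 -0.093  0.008]
 [ 0.616 -0.055  0.008]
 [ 0.571  0.161  0.008]] [0.473 0.026 0.008]
```

View pics/crop1.png

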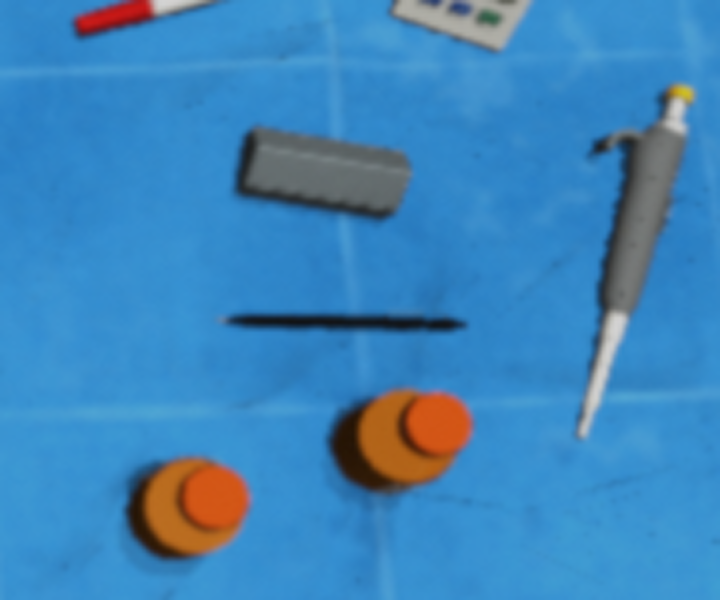

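Crop: the bottle meant has its cap at crop (438,423), i.e. full-image (489,263), 0.53 m from the base; the other's cap is at crop (213,497), 0.44 m. I choose the first. The cap brick's ridge is at crop (325,165).

Plate check: size 230x170 agrees, yaw about 11.8°, joint near (0.471, 0.026). Next I plan the hover over the long brick.

```bash
cat >> h.py <<'E'
def goal(x,y,z,ang):
    """row numbers bringing TCP to x,y,z (m), pointing down, with tool y at world angle ang (deg)"""
    s=readout.read_state();Q=R.from_quat(s["eef_rot"]);a=np.radians(ang)
    Y=np.array([np.cos(a),np.sin(a),0]);Z=np.array([0,0,-1.]);T=R.from_matrix(np.c_[np.cross(Y,Z),Y,Z])
    print("turn",(Q.inv()*T).as_rotvec().round(3),"shift",Q.inv().apply(np.array([x,y,z])-s["ee_pos"]).round(4),"rpy-ang",round(np.degrees(np.arctan2(*Q.as_matrix()[[1,0],1])),1))
E
python3 -c "
from h import *
goal(.4205,.3046,.17,-17.4)"
```

```text
turn [-1.00e-03  1.00e-03  1.49e+00] shift [-0.2754 -0.1846  0.0742] rpy-ang 68.0
```

Emit:
step_arm(
  deltas=[
    [[0, 0, 0.18, -0.05, -0.03, 0.01, 100], [0, 0, 0.36, -0.09, -0.06, 0.02, 100], [0, 0, 0.54, -0.13, -0.09, 0.03, 100], [0, 0, 0.72, -0.17, -0.12, 0.04, 100], [0, 0, 0.9, -0.21, -0.15, 0.05, 100], [0, 0, 1.08, -0.25, -0.17, 0.06, 100], [0, 0, 1.26, -0.275, -0.185, 0.074, 100], [0, 0, 1.42, -0.275, -0.185, 0.074, 100], [0, 0, 1.49, -0.275, -0.185, 0.074, 100], [0, 0, 1.49, -0.275, -0.185, 0.074, 100], [0, 0, 1.49, -0.275, -0.185, 0.074, 100], [0, 0, 1.49, -0.275, -0.185, 0.074, 100]],
  ],
)

```text
time: 1.7
ee_pos: [0.42, 0.3047, 0.1706]
eef_rot: [0.806, 0.592, 0.0, -0.0]
ft_force: [0.5, 0.1, -0.6]
width: 0.0872
grip_force: 0.0
```

```bash
python3 - <<'E'
from h import *
c=shot("wrist");save(c,"pics/w1.png")
goal(.4205,.3046,.17,-17.4);print(readout.read_state()["joint_positions"].round(2))
E
```

```text
turn [-0. -0.  0.] shift [0.0001 0.0005 0.0006] rpy-ang -17.4
[-0.95  0.15  0.26  1.85 -0.04  1.15 -0.98]
```

View pics/w1.png

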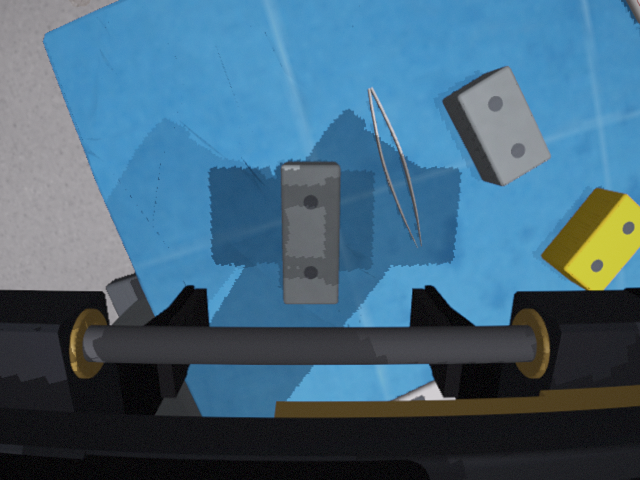

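The wrist view shows the long brick square between the fingers, dots at (310,202) and (311,272). The short brick's dots are at (495,104) and (518,150), and the tweezers lie beside it.

```bash
cat >> h.py <<'E'
def dots(c,p,q,z=.036,a=9):
    """refine two dark dots near pixels p,q; midpoint and axis angle on plane z"""
    g=cv2.cvtColor(c["img"],cv2.COLOR_RGB2GRAY).astype(float);o=[]
    for u,v in(p,q):
        w=g[v-a:v+a+1,u-a:u+a+1];k=np.clip(np.percentile(w,60)-12-w,0,None)
        yy,xx=np.mgrid[v-a:v+a+1,u-a:u+a+1];o.append(onz(c,(k*xx).sum()/k.sum(),(k*yy).sum()/k.sum(),z))
    d=o[0]-o[1];print("mid",((o[0]+o[1])/2).round(4),"axis",round(np.degrees(np.arctan2(d[1],d[0])),1),"sep",round(np.hypot(*d[:2]),4))
E
python3 - <<'E'
from h import *
c=shot("wrist");dots(c,(310,202),(311,272));dots(c,(495,104),(518,150))
for v in(163,303): print(onz(c,310,v,.036).round(4))
for u in(282,339): print(onz(c,u,237,.036).round(4))
E
```

```text
mid [0.4225 0.3086 0.036 ] axis 72.8 sep 0.0502
mid [0.5686 0.3418 0.036 ] axis 104.6 sep 0.0351
[0.4374 0.3569 0.036 ]
[0.4077 0.2621 0.036 ]
[0.404  0.3147 0.036 ]
[0.4414 0.3029 0.036 ]
```

Emit:
step_arm(
  deltas=[
    [[0, 0, 0, 0.005, 0.001, 0.05, 100], [0, 0, 0, 0.005, 0.001, 0.1, 100], [0, 0, 0, 0.005, 0.001, 0.13, 100], [0, 0, 0, 0.005, 0.001, 0.144, 100], [0, 0, 0, 0.005, 0.001, 0.144, 100], [0, 0, 0, 0.005, 0.001, 0.144, 30], [0, 0, 0, 0.005, 0.001, 0.144, 30], [0, 0, 0, 0.005, 0.001, 0.144, 30], [0, 0, 0, 0.005, 0.001, 0.144, 30], [0, 0, 0, 0.005, 0.001, 0.144, 30], [0, 0, 0, 0.005, 0.001, 0.144, 30]],
  ],
  squeeze=40,
)

```text
time: 3.18
ee_pos: [0.4225, 0.3091, 0.0266]
eef_rot: [0.806, 0.592, 0.0, -0.0]
ft_force: [-0.5, 0.4, 0.3]
width: 0.0398
grip_force: 40.0
```

```bash
python3 -c "
from h import *
goal(.461,.075,.15,11.8)"
```

```text
turn [-0.   -0.   -0.51] shift [-0.2119  0.1068 -0.1234] rpy-ang -17.4
```

Emit:
step_arm(
  deltas=[
    [[0, 0, 0, 0, 0, -0.04, 30], [0, 0, 0, 0, 0, -0.09, 30], [0, 0, -0.1, -0.04, 0.02, -0.13, 30], [0, 0, -0.2, -0.09, 0.045, -0.16, 30], [0, 0, -0.3, -0.14, 0.07, -0.19, 30], [0, 0, -0.4, -0.19, 0.095, -0.193, 30], [0, 0, -0.5, -0.24, 0.12, -0.193, 30], [0, 0, -0.51, -0.29, 0.145, -0.193, 30], [0, 0, -0.51, -0.335, 0.167, -0.193, 30], [0, 0, -0.51, -0.371, 0.186, -0.193, 30], [0, 0, -0.51, -0.371, 0.186, -0.193, 30], [0, 0, -0.51, -0.371, 0.186, -0.193, 30], [0, 0, -0.51, -0.371, 0.186, -0.193, 30]],
  ],
)

```text
time: 4.8
ee_pos: [0.4888, -0.0993, 0.2192]
eef_rot: [0.63, 0.777, -0.0, -0.0]
ft_force: [-0.4, 0.9, -5.0]
width: 0.0399
grip_force: 40.0
```

```bash
python3 - <<'E'
from h import *
c=shot("wrist");save(c,"pics/w2.png")
E
```

```text
(no output)
```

View pics/w2.png

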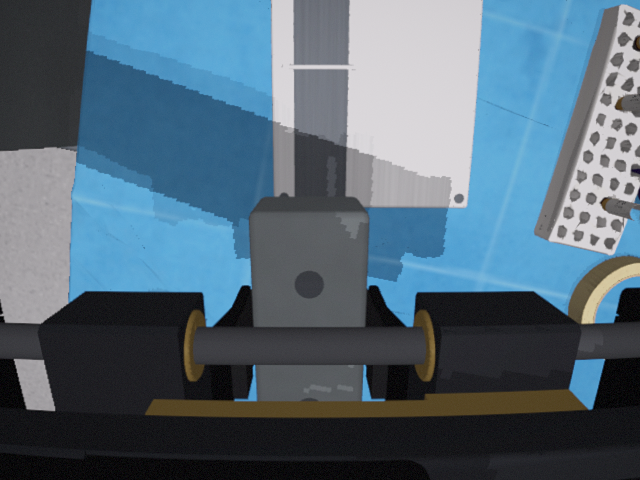

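The white cross line is at (321,67). The band runs from u≈295 to 348, and the plate's right edge goes from (482,0) to (467,207).

```bash
python3 - <<'E'
from h import *
c=shot("wrist");g=cv2.cvtColor(c["img"],cv2.COLOR_RGB2GRAY).astype(float)
L=[];Rr=[]
for v in list(range(6,58,4))+list(range(78,115,4)):
    d=np.diff(cv2.GaussianBlur(g[v-1:v+2],(5,3),0)[1])
    L.append(onz(c,280+d[280:310].argmin()+.5,v,.008)[:2]);Rr.append(onz(c,335+d[335:365].argmax()+.5,v,.008)[:2])
L=np.array(L);Rr=np.array(Rr);M=(L+Rr)/2
f=lambda P:cv2.fitLine((P*1000).astype(np.float32),cv2.DIST_HUBER,0,.01,.01).ravel()
for P in(L,Rr,M):
    vx,vy,x,y=f(P);print("dir",round(np.degrees(np.arctan2(vy,vx))%180,2),"pt",x,y)
print("width",np.linalg.norm(L-Rr,axis=1).mean())
vv=[]
for u in range(300,345,3):
    w=g[58:78,u];k=np.clip(w-np.median(w)-20,0,None);vv.append(onz(c,u,58+(k*np.arange(20)).sum()/k.sum(),.008)[:2])
vv=np.array(vv);a=f(vv);print("cross dir",np.degrees(np.arctan2(a[1],a[0]))%180,"mid",vv.mean(0))
# joint: intersection of band centre line with cross
b=f(M);m=vv.mean(0)*1000;D=b[:2];print("J",b[2:]+D*np.dot(m-b[2:],D))
# brick in hand
goal(.461,.075,.15,11.8)
E
```

```text
dir 101.49 pt 450.87607 23.815992
dir 101.99 pt 492.28406 39.052414
dir 101.93 pt 468.26062 46.987785
width 0.04375939408932234
cross dir 11.561139 mid [0.47285017 0.02678268]
J [472.54156852  26.71750209]
turn [-0.    -0.     0.002] shift [0.1765 0.0088 0.0695] rpy-ang 11.9
```

Emit:
step_arm(
  deltas=[
    [[0, 0, 0.002, 0.06, 0.003, 0.02, 30], [0, 0, 0.002, 0.12, 0.007, 0.05, 30], [0, 0, 0.002, 0.165, 0.01, 0.09, 30], [0, 0, 0.002, 0.177, 0.01, 0.13, 30], [0, 0, 0.002, 0.177, 0.01, 0.155, 30], [0, 0, 0.002, 0.177, 0.01, 0.17, 30], [0, 0, 0.002, 0.177, 0.01, 0.178, 30], [0, 0, 0.002, 0.177, 0.01, 0.182, 30], [0, 0, 0.002, 0.177, 0.01, 0.1845, 30], [0, 0, 0.002, 0.177, 0.01, 0.1845, 30], [0, 0, 0.002, 0.177, 0.01, 0.1845, 30]],
  ],
)

```text
time: 6.28
ee_pos: [0.4627, 0.0748, 0.0354]
eef_rot: [0.631, 0.775, 0.0, 0.0]
ft_force: [0.0, -0.0, -4.7]
width: 0.0399
grip_force: 40.0
```

Emit:
step_arm(
  deltas=[
    [[0, 0, 0, 0.0012, 0, 0, 30], [0, 0, 0, 0.0012, 0, 0.0006, 30], [0, 0, 0, 0.0012, 0, 0.001, 30], [0, 0, 0, 0.0012, 0, 0.001, 30]],
  ],
)

```text
time: 6.78
ee_pos: [0.4623, 0.0761, 0.0345]
eef_rot: [0.631, 0.775, 0.0, -0.0]
ft_force: [-4.4, -0.1, 5.8]
width: 0.0395
grip_force: 40.0
```

Emit:
step_arm(
  deltas=[
    [[0, 0, 0, 0, 0, 0, 80], [0, 0, 0, 0, 0, 0, 80], [0, 0, 0, 0, 0, 0, 80], [0, 0, 0, 0, 0, -0.03, 80], [0, 0, 0, 0, 0, -0.08, 100], [0, 0, -0.02, 0.03, 0.02, -0.12, 100], [0, 0, -0.03, 0.07, 0.05, -0.1355, 100], [0, 0, -0.049, 0.12, 0.08, -0.1355, 100], [0, 0, -0.049, 0.165, 0.11, -0.1355, 100], [0, 0, -0.049, 0.21, 0.14, -0.1355, 100], [0, 0, -0.049, 0.238, 0.158, -0.1355, 100], [0, 0, -0.049, 0.238, 0.158, -0.1355, 100], [0, 0, -0.049, 0.238, 0.158, -0.1355, 100], [0, 0, -0.049, 0.238, 0.158, -0.1355, 100]],
  ],
)

```text
time: 8.52
ee_pos: [0.5689, 0.3397, 0.1698]
eef_rot: [0.613, 0.79, 0.0, 0.0]
ft_force: [0.2, 0.0, 0.4]
width: 0.087
grip_force: 0.0
```

```bash
python3 - <<'E'
from h import *
c=shot("wrist");a=np.radians(104.6);d=np.array([np.cos(a),np.sin(a),0])*.0175;m=np.array([.5686,.3418,.036])
p,q=[tuple(int(round(t)) for t in proj(c,m+s*d)) for s in(1,-1)];print(p,q);dots(c,p,q,a=12)
cv2.imwrite("pics/s1.png",c["img"][100:330,200:430,::-1])
c=shot("top");save(c,"pics/t2.png");cv2.imwrite("pics/t2c.png",cv2.resize(c["img"][170:300,230:390],None,fx=4,fy=4)[:,:,::-1])
goal(.5686,.3418,.027,14.6)
E
```

```text
(308, 215) (308, 265)
mid [0.5676 0.3421 0.036 ] axis 107.1 sep 0.035
turn [ 0.    -0.    -0.003] shift [1.700e-03 1.000e-04 1.429e-01] rpy-ang 14.4
```

View pics/s1.png

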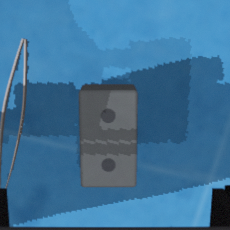

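The crop shows the short brick upright at u 279–336, dots at (308,216) and (308,265), as predicted. The tweezers are clear of the fingers.

Emit:
step_arm(
  deltas=[
    [[0, 0, 0, 0.002, 0, 0.05, 100], [0, 0, 0, 0.002, 0, 0.1, 100], [0, 0, 0, 0.002, 0, 0.13, 100], [0, 0, 0, 0.002, 0, 0.143, 100], [0, 0, 0, 0.002, 0, 0.143, 100], [0, 0, 0, 0.002, 0, 0.143, 30], [0, 0, 0, 0.002, 0, 0.143, 30], [0, 0, 0, 0.002, 0, 0.143, 30], [0, 0, 0, 0.002, 0, 0.143, 30], [0, 0, 0, 0.002, 0, 0.143, 30], [0, 0, 0, 0.002, 0, 0.143, 30]],
  ],
)

```text
time: 10.0
ee_pos: [0.5681, 0.343, 0.0266]
eef_rot: [0.612, 0.791, -0.0, -0.0]
ft_force: [-1.6, -0.4, 1.5]
width: 0.0394
grip_force: 40.0
```

View pics/t2c.png

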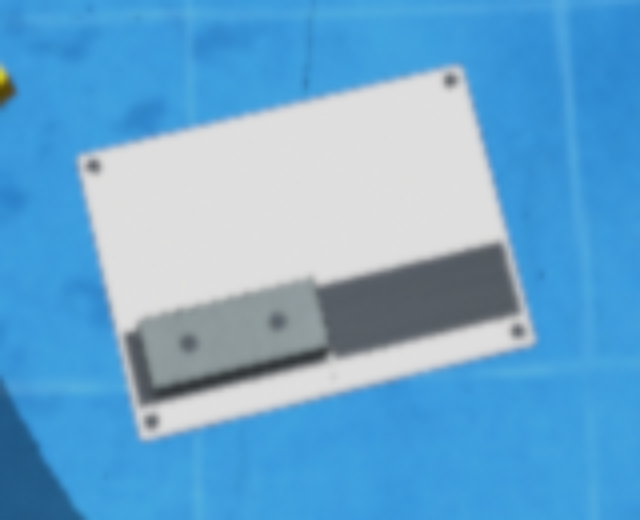

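The long brick lies on the band with its right end at the cross line (crop 325,320).

Emit:
step_arm(
  deltas=[
    [[0, 0, 0, 0, 0, -0.05, 30], [0, 0, 0, 0, 0, -0.1, 30], [0, 0, 0.02, -0.04, -0.02, -0.124, 30], [0, 0, 0.045, -0.09, -0.042, -0.124, 30], [0, 0, 0.045, -0.14, -0.065, -0.124, 30], [0, 0, 0.045, -0.19, -0.088, -0.124, 30], [0, 0, 0.045, -0.24, -0.111, -0.124, 30], [0, 0, 0.045, -0.29, -0.134, -0.124, 30], [0, 0, 0.045, -0.34, -0.157, -0.124, 30], [0, 0, 0.045, -0.382, -0.176, -0.124, 30], [0, 0, 0.045, -0.382, -0.176, -0.124, 30], [0, 0, 0.045, -0.382, -0.176, -0.124, 30]],
  ],
)

```text
time: 11.5
ee_pos: [0.4933, -0.0704, 0.1503]
eef_rot: [0.63, 0.777, 0.0, -0.0]
ft_force: [-1.0, 0.6, -3.9]
width: 0.04
grip_force: 40.0
```

```bash
python3 - <<'E'
from h import *
c=shot("wrist");save(c,"pics/w3.png")
goal(.4725+.2045*.037,.0267-.979*.037,.06,11.8)
E
```

```text
turn [-0.    -0.     0.003] shift [ 0.0618 -0.0005  0.0903] rpy-ang 12.0
```

View pics/w3.png

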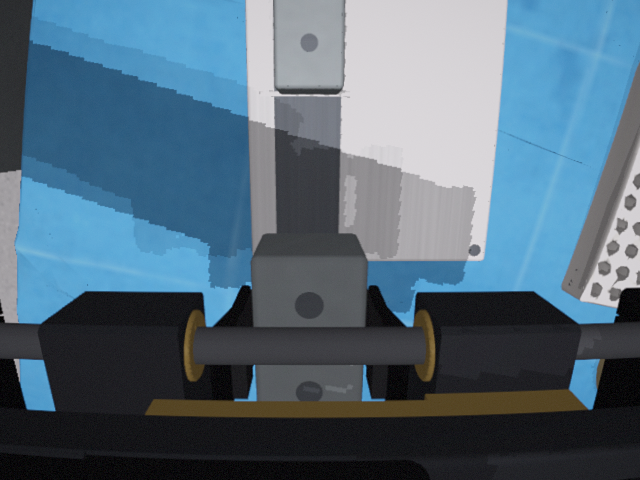

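The long brick's near end is at v≈90, its dot at (309,42), with the cross line just visible below. The held short brick's dots are at (309,305) and (310,391), its end edge at v≈252.

```bash
python3 - <<'E'
from h import *
c=shot("wrist");J=np.array([.4725,.0267,0]);a=np.radians(11.8);px=np.array([np.cos(a),np.sin(a),0]);py=np.array([-np.sin(a),np.cos(a),0])
def pl(n,u,v,z):
    d=onz(c,u,v,z)-J;print(n,"px %.1f py %.1f"%(d@px*1000,d@py*1000))
g=cv2.cvtColor(c["img"],cv2.COLOR_RGB2GRAY);print(g[80:102,310].tolist());print(g[235:262,330].tolist())
pl("dot",309,42,.044)
for v in(88,90):pl("end top",310,v,.044)
for v in(94,95):pl("end base",310,v,.008)
for u in(275,344):
    for v in(20,80):pl("side",u,v,.044)
zt=readout.read_state()["ee_pos"][2]+.0095
d=readout.read_state()["ee_pos"]-J;print("tcp",d@px*1000,d@py*1000)
pl("hdot",309,305,zt);pl("hdot2",310,391,zt);pl("hend",310,252,zt);pl("hend-b",310,235,zt-.036)
E
```

```text
[172, 171, 172, 173, 172, 168, 160, 148, 133, 100, 62, 55, 56, 52, 63, 143, 204, 155, 125, 124, 125, 124]
[65, 62, 67, 64, 63, 65, 63, 63, 66, 63, 64, 65, 63, 64, 64, 65, 67, 65, 67, 64, 71, 80, 86, 91, 92, 91, 91]
dot px 1.2 py 25.1
end top px 1.8 py 0.2
end top px 1.8 py -0.9
end base px 1.9 py 0.2
end base px 1.9 py -0.4
side px -17.7 py 36.7
side px -18.1 py 4.6
side px 20.5 py 36.9
side px 21.1 py 4.7
tcp 0.9065807350393738 -98.66523165106547
hdot px 1.5 py -82.3
hdot2 px 1.9 py -116.9
hend px 1.7 py -63.3
hend-b px 1.8 py -66.4
```

Emit:
step_arm(
  deltas=[
    [[0, 0, 0.003, 0.03, 0, 0.03, 30], [0, 0, 0.003, 0.055, 0, 0.055, 30], [0, 0, 0.003, 0.0625, -0.0004, 0.08, 30], [0, 0, 0.003, 0.0625, -0.0004, 0.1, 30], [0, 0, 0.003, 0.0625, -0.0004, 0.11, 30], [0, 0, 0.003, 0.0625, -0.0004, 0.1145, 30], [0, 0, 0.003, 0.0625, -0.0004, 0.1148, 30], [0, 0, 0.003, 0.0625, -0.0004, 0.1148, 30], [0, 0, 0.003, 0.0625, -0.0004, 0.1148, 30]],
  ],
)

```text
time: 12.72
ee_pos: [0.4805, -0.0098, 0.0362]
eef_rot: [0.631, 0.776, 0.0, 0.0]
ft_force: [0.3, 0.5, -3.6]
width: 0.0396
grip_force: 40.0
```

```bash
cat >> h.py <<'E'
J=np.array([.4725,.0267,0]);_a=np.radians(11.8);px=np.array([np.cos(_a),np.sin(_a),0]);py=np.array([-np.sin(_a),np.cos(_a),0])
def rel():
    s=readout.read_state();d=s["ee_pos"]-J;Q=R.from_quat(s["eef_rot"]).as_matrix()
    print("tcp px %.1f py %.1f z %.1f"%(d@px*1000,d@py*1000,d[2]*1000),"ang %.2f"%np.degrees(np.arctan2(Q[1,1],Q[0,1])),"F",s["ft_force"].round(1))
E
python3 -c "
from h import *
rel()"
```

```text
tcp px 0.4 py -37.4 z 36.2 ang 11.75 F [ 0.3  0.5 -3.6]
```

Emit:
step_arm(
  deltas=[
    [[0, 0, 0, 0.001, 0, 0.0008, 30], [0, 0, 0, 0.002, 0, 0.001, 30], [0, 0, 0, 0.003, 0, 0.001, 30], [0, 0, 0, 0.0038, 0, 0.001, 30], [0, 0, 0, 0.0038, 0, 0.001, 30]],
  ],
)

```text
time: 13.35
ee_pos: [0.4795, -0.0065, 0.0348]
eef_rot: [0.631, 0.776, -0.0, 0.0]
ft_force: [0.7, -3.7, -3.1]
width: 0.0397
grip_force: 40.0
```

```bash
python3 -c "
from h import *
rel()"
```

```text
tcp px 0.0 py -34.0 z 34.8 ang 11.73 F [ 0.7 -3.7 -3.1]
```

Emit:
step_arm(
  deltas=[
    [[0, 0, 0, 0, 0, 0.0006, 30], [0, 0, 0, 0, 0, 0.0006, 80], [0, 0, 0, 0, 0, 0.0006, 80], [0, 0, 0, 0, 0, 0.0006, 80], [0, 0, 0, 0, 0, -0.03, 80], [0, 0, 0, 0, 0, -0.08, 100], [0, 0, 0.1, -0.04, 0.005, -0.12, 100], [0, 0, 0.2, -0.09, 0.01, -0.135, 100], [0, 0, 0.3, -0.14, 0.016, -0.135, 100], [0, 0, 0.4, -0.19, 0.021, -0.135, 100], [0, 0, 0.4215, -0.24, 0.027, -0.135, 100], [0, 0, 0.4215, -0.29, 0.032, -0.135, 100], [0, 0, 0.4215, -0.333, 0.0366, -0.135, 100], [0, 0, 0.4215, -0.333, 0.0366, -0.135, 100], [0, 0, 0.4215, -0.333, 0.0366, -0.135, 100], [0, 0, 0.4215, -0.333, 0.0366, -0.135, 100]],
  ],
)

```text
time: 15.35
ee_pos: [0.5835, -0.3232, 0.1698]
eef_rot: [0.779, 0.627, 0.0, -0.0]
ft_force: [0.4, 0.3, -0.3]
width: 0.087
grip_force: 0.0
```

```bash
python3 - <<'E'
from h import *
c=shot("wrist");save(c,"pics/w4.png")
E
```

```text
(no output)
```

View pics/w4.png

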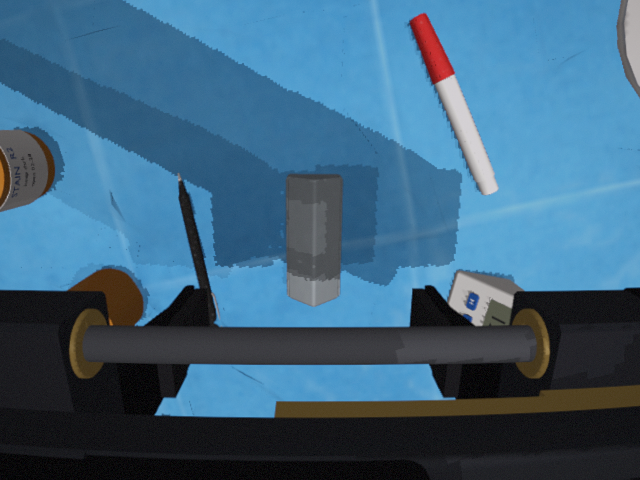

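Cap brick: eaves at u 287 and 342, ends at v≈176 (far) and 297 (near). The pen at u<215 and the timer at u>450 clear the fingers.

```bash
python3 - <<'E'
from h import *
c=shot("wrist")
P={k:onz(c,u,v,z) for k,u,v,z in(("L",287.5,236,.024),("R",341.5,236,.024),("far",314,177,.024),("near",314,296,.024),("ridgefar",315,176,.042),("ridgenear",315,304,.042),("Lf",287,185,.024),("Ln",288,285,.024))}
for k in P:print(k,P[k].round(4))
n=lambda a,b:np.linalg.norm(P[a]-P[b]).round(4)
print(n("L","R"),n("far","near"),n("ridgefar","ridgenear"))
m=(P["ridgefar"]+P["ridgenear"])/2;e=(P["L"]+P["R"])/2;d=P["Lf"]-P["Ln"];print(m,e,np.degrees(np.arctan2(d[1],d[0])))
rel();goal(m[0],m[1],.025,-12.4)
E
```

```text
L [ 0.5694 -0.3174  0.024 ]
R [ 0.6072 -0.3257  0.024 ]
far [ 0.5968 -0.2804  0.024 ]
near [ 0.5782 -0.3666  0.024 ]
ridgefar [ 0.5977 -0.2781  0.042 ]
ridgenear [ 0.579  -0.3655  0.042 ]
Lf [ 0.5773 -0.2818  0.024 ]
Ln [ 0.5612 -0.3539  0.024 ]
0.0387 0.0882 0.0894
[ 0.58835347 -0.32176792  0.042     ] [ 0.58830816 -0.32155064  0.024     ] 77.43784840346584
tcp px 37.0 py -365.4 z 169.9 ang -12.31 F [ 0.3 -0.5 -0.2]
turn [ 0.    -0.001  0.002] shift [0.0026 0.0044 0.1449] rpy-ang -12.3
```

Emit:
step_arm(
  deltas=[
    [[0, 0, 0, 0.0025, 0.004, 0.05, 100], [0, 0, 0, 0.0025, 0.004, 0.1, 100], [0, 0, 0, 0.0025, 0.004, 0.13, 100], [0, 0, 0, 0.0025, 0.004, 0.145, 100], [0, 0, 0, 0.0025, 0.004, 0.145, 100], [0, 0, 0, 0.0025, 0.004, 0.145, 30], [0, 0, 0, 0.0025, 0.004, 0.145, 30], [0, 0, 0, 0.0025, 0.004, 0.145, 30], [0, 0, 0, 0.0025, 0.004, 0.145, 30], [0, 0, 0, 0.0025, 0.004, 0.145, 30], [0, 0, 0, 0.0025, 0.004, 0.145, 30]],
  ],
)

```text
time: 16.82
ee_pos: [0.5874, -0.3231, 0.0247]
eef_rot: [0.779, 0.627, -0.0, -0.0]
ft_force: [-0.7, 0.3, 1.4]
width: 0.0395
grip_force: 40.0
```

```bash
python3 -c "
from h import *
rel();p=J-.10*py+.0003*px
goal(p[0],p[1],.17,11.8)"
```

```text
tcp px 40.9 py -365.9 z 24.7 ang -12.41 F [-0.7  0.3  1.4]
turn [-0.    -0.    -0.423] shift [ 0.2259 -0.1461 -0.1452] rpy-ang -12.4
```

Emit:
step_arm(
  deltas=[
    [[0, 0, 0, 0, 0, -0.05, 30], [0, 0, 0, 0, 0, -0.1, 30], [0, 0, -0.1, 0.03, -0.02, -0.145, 30], [0, 0, -0.2, 0.07, -0.045, -0.145, 30], [0, 0, -0.3, 0.11, -0.07, -0.145, 30], [0, 0, -0.4, 0.15, -0.097, -0.145, 30], [0, 0, -0.423, 0.19, -0.123, -0.145, 30], [0, 0, -0.423, 0.226, -0.146, -0.145, 30], [0, 0, -0.423, 0.226, -0.146, -0.145, 30], [0, 0, -0.423, 0.226, -0.146, -0.145, 30], [0, 0, -0.423, 0.226, -0.146, -0.145, 30]],
  ],
)

```text
time: 18.2
ee_pos: [0.4935, -0.0723, 0.1696]
eef_rot: [0.631, 0.776, -0.0, 0.0]
ft_force: [-0.1, -0.7, -2.5]
width: 0.0396
grip_force: 40.0
```

```bash
python3 - <<'E'
from h import *
rel();c=shot("wrist");save(c,"pics/w5.png")
E
```

```text
tcp px 0.3 py -101.2 z 169.6 ang 11.72 F [-0.1 -0.7 -2.5]
```

View pics/w5.png

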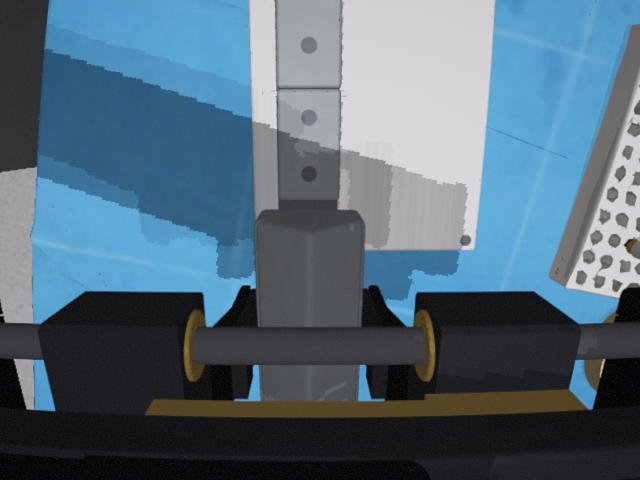

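Both bricks are butted and flush: joint seam at v≈88, dots at (309,45), (309,117) and (309,174). The held cap brick's far end has its lower edge at v≈210.

```bash
python3 - <<'E'
from h import *
c=shot("wrist");z=readout.read_state()["ee_pos"][2]-.0247
def pl(n,u,v,z):
    d=onz(c,u,v,z)-J;print(n,"px %.1f py %.1f"%(d@px*1000,d@py*1000))
pl("seam",309,88.5,.044)
for v in(45,117,174):pl("dot",309,v,.044)
g=cv2.cvtColor(c["img"],cv2.COLOR_RGB2GRAY);print(g[200:245:2,300].tolist(),g[232,245:375:3].tolist())
for v in(209,211):pl("cap end low",310,v,z)
pl("cap eaveL",257,226,z+.024);pl("cap eaveR",364,226,z+.024)
E
```

```text
seam px 1.2 py -0.5
dot px 1.3 py 24.9
dot px 1.2 py -17.5
dot px 1.1 py -52.9
[61, 62, 60, 61, 58, 67, 65, 67, 68, 69, 67, 65, 67, 65, 64, 71, 81, 83, 84, 85, 84, 84, 82] [88, 90, 86, 76, 71, 80, 81, 82, 83, 82, 82, 82, 83, 82, 83, 83, 82, 83, 81, 80, 77, 76, 79, 79, 80, 84, 83, 84, 84, 85, 82, 85, 84, 84, 85, 86, 84, 82, 83, 78, 121, 144, 145, 140]
cap end low px 1.5 py -57.4
cap end low px 1.5 py -58.2
cap eaveL px -17.2 py -59.0
cap eaveR px 20.4 py -59.1
```

Emit:
step_arm(
  deltas=[
    [[0, 0, 0, 0.04, 0, 0, 30], [0, 0, 0, 0.08, 0, 0.02, 30], [0, 0, 0, 0.1, 0, 0.05, 30], [0, 0, 0, 0.1005, 0, 0.075, 30], [0, 0, 0, 0.1005, 0, 0.09, 30], [0, 0, 0, 0.1005, 0, 0.096, 30], [0, 0, 0, 0.1005, 0, 0.099, 30], [0, 0, 0, 0.1005, 0, 0.099, 30], [0, 0, 0, 0.1005, 0, 0.099, 30]],
  ],
)

```text
time: 19.42
ee_pos: [0.4732, 0.0273, 0.0713]
eef_rot: [0.631, 0.776, 0.0, 0.0]
ft_force: [-0.2, -0.1, -4.2]
width: 0.0397
grip_force: 40.0
```

```bash
python3 -c "
from h import *
rel()"
```

```text
tcp px 0.8 py 0.4 z 71.3 ang 11.82 F [-0.2 -0.1 -4.2]
```

Emit:
step_arm(
  deltas=[
    [[0, 0, 0, -0.001, -0.0006, 0.001, 30], [0, 0, 0, -0.001, -0.0006, 0.0018, 30], [0, 0, 0, -0.001, -0.0006, 0.0024, 30], [0, 0, 0, -0.001, -0.0006, 0.0027, 30], [0, 0, 0, -0.001, -0.0006, 0.0027, 30]],
  ],
)

```text
time: 20.05
ee_pos: [0.4724, 0.0262, 0.0686]
eef_rot: [0.63, 0.776, 0.0, -0.0]
ft_force: [-3.4, -0.1, 5.4]
width: 0.0392
grip_force: 40.0
```

Emit:
step_arm(
  deltas=[
    [[0, 0, 0, 0, 0, 0, 70], [0, 0, 0, 0, 0, 0, 70], [0, 0, 0, 0, 0, 0, 70], [0, 0, 0, 0, 0, -0.03, 70], [0, 0, 0, 0, 0, -0.08, 100], [0, 0, 0, -0.04, 0, -0.12, 100], [0, 0, 0, -0.09, 0, -0.14, 100], [0, 0, 0, -0.12, 0, -0.14, 100], [0, 0, 0, -0.12, 0, -0.14, 100], [0, 0, 0, -0.12, 0, -0.14, 100]],
  ],
)

```text
time: 21.3
ee_pos: [0.4969, -0.0904, 0.2077]
eef_rot: [0.63, 0.776, -0.0, -0.0]
ft_force: [-1.2, 0.7, -0.1]
width: 0.0871
grip_force: 0.0
```

```bash
python3 - <<'E'
from h import *
rel();c=shot("wrist");t=shot("top")
a=c["img"][:300,150:500];b=cv2.resize(t["img"][200:300,240:380],(420,300));cv2.imwrite("pics/w6.png",np.hstack([a,b])[:,:,::-1])
cc=t;hsv=cv2.cvtColor(t["img"],cv2.COLOR_RGB2HSV);o=(hsv[...,0]<9)&(hsv[...,1]>200)&(hsv[...,2]>190)
w=np.zeros_like(o);w[240:295,455:510]=1;ys,xs=np.nonzero(o&w);print(xs.mean(),ys.mean(),len(xs),onz(t,xs.mean(),ys.mean(),.113))
goal(.411,-.337,.21,-29)
E
```

```text
tcp px -0.1 py -119.6 z 207.7 ang 11.87 F [-1.2  0.7 -0.1]
nan nan 0 [nan nan nan]
turn [-0.001 -0.     0.714] shift [-0.2239 -0.1352 -0.0023] rpy-ang 11.9<stdin>:5: RuntimeWarning: Mean of empty slice.
  ret = ret.dtype.type(ret / rcount)
```

View pics/w6.png

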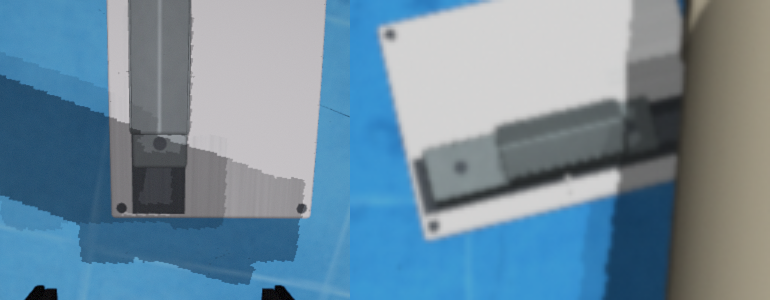

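The cap brick lies flush and lengthwise over the joint; its near end is at (160,135) with the short brick showing beyond it. Now the bottle.

Emit:
step_arm(
  deltas=[
    [[0, 0, 0, -0.05, -0.03, 0, 100], [0, 0, 0, -0.1, -0.06, 0, 100], [0, 0, 0, -0.15, -0.09, 0, 100], [0, 0, 0, -0.2, -0.12, 0, 100], [0, 0, 0, -0.224, -0.135, 0, 100], [0, 0, 0, -0.224, -0.135, 0, 100], [0, 0, 0, -0.224, -0.135, 0, 100], [0, 0, 0, -0.224, -0.135, 0, 100]],
  ],
)

```text
time: 22.4
ee_pos: [0.4118, -0.3366, 0.2079]
eef_rot: [0.629, 0.777, 0.0, -0.0]
ft_force: [0.4, 0.3, -0.0]
width: 0.0872
grip_force: 0.0
```

```bash
python3 - <<'E'
from h import *
rel();c=shot("wrist");save(c,"pics/w7.png")
hsv=cv2.cvtColor(c["img"],cv2.COLOR_RGB2HSV);m=((hsv[...,0]<12)&(hsv[...,1]>150)&(hsv[...,2]>60)).astype(np.uint8)
n,l,st,ce=cv2.connectedComponentsWithStats(m)
for i in range(1,n):
    if st[i,4]>150:print(st[i],ce[i].round(1),onz(c,*ce[i],.113).round(4))
E
```

```text
tcp px -133.7 py -343.2 z 207.9 ang 11.99 F [ 0.4  0.3 -0. ]
[ 263   18   64   69 3408] [294.2  51.9] [ 0.3807 -0.2241  0.113 ]
[ 285  238   57   58 2567] [312.6 266.9] [ 0.4155 -0.34    0.113 ]
```

View pics/w7.png

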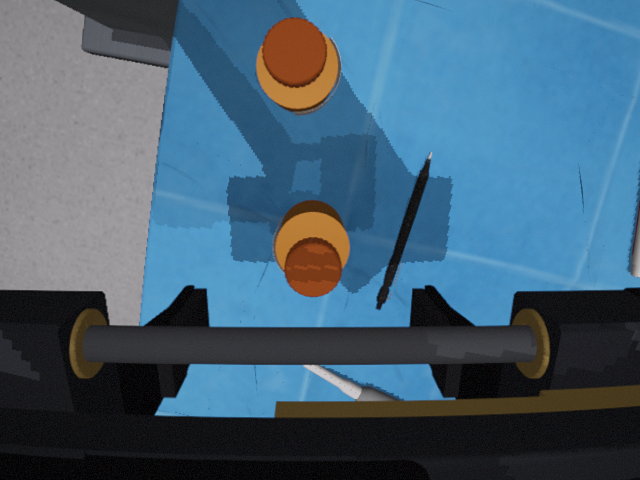

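The bottle's cap is at (313,267), centred between the fingers; the other bottle at (294,52) is 0.12 m away and clear. I descend and grip high on the straight body.

Emit:
step_arm(
  deltas=[
    [[0, 0, 0, -0.004, 0.002, 0.04, 100], [0, 0, 0, -0.004, 0.002, 0.08, 100], [0, 0, 0, -0.004, 0.002, 0.11, 100], [0, 0, 0, -0.004, 0.002, 0.13, 100], [0, 0, 0, -0.004, 0.002, 0.139, 100], [0, 0, 0, -0.004, 0.002, 0.139, 100], [0, 0, 0, -0.004, 0.002, 0.139, 45], [0, 0, 0, -0.004, 0.002, 0.139, 45], [0, 0, 0, -0.004, 0.002, 0.139, 45], [0, 0, 0, -0.004, 0.002, 0.139, 45], [0, 0, 0, -0.004, 0.002, 0.139, 45]],
  ],
  squeeze=22,
)

```text
time: 23.82
ee_pos: [0.4143, -0.3418, 0.0694]
eef_rot: [0.63, 0.776, 0.0, 0.001]
ft_force: [0.9, 0.4, 2.8]
width: 0.0568
grip_force: 22.0
```

```bash
python3 -c "
from h import *
rel();p=J+.077*px
goal(p[0],p[1],.25,101.8);goal(p[0],p[1],.25,-78.2);print(readout.read_state()['joint_positions'].round(2))"
```

```text
tcp px -132.4 py -348.8 z 69.4 ang 11.85 F [0.9 0.4 2.8]
turn [ 0.00e+00  1.00e-03 -1.57e+00] shift [ 0.3485  0.2098 -0.1806] rpy-ang 11.8
turn [ 1.000e-03 -0.000e+00  1.572e+00] shift [ 0.3485  0.2098 -0.1806] rpy-ang 11.8
[-0.06  0.4   0.79  1.92 -0.34  0.96  1.09]
```

Emit:
step_arm(
  deltas=[
    [[0, 0, 0, 0, 0, -0.015, 45], [0, 0, 0, 0, 0, -0.045, 45], [0, 0, 0, 0, 0, -0.085, 45], [0, 0, 0, 0, 0, -0.12, 45], [0, 0, -0.12, 0.02, 0.012, -0.135, 45], [0, 0, -0.26, 0.05, 0.03, -0.14, 45], [0, 0, -0.4, 0.085, 0.05, -0.14, 45], [0, 0, -0.54, 0.12, 0.072, -0.14, 45], [0, 0, -0.68, 0.155, 0.093, -0.14, 45], [0, 0, -0.82, 0.19, 0.114, -0.14, 45], [0, 0, -0.96, 0.225, 0.135, -0.14, 45], [0, 0, -1.1, 0.26, 0.156, -0.14, 45], [0, 0, -1.24, 0.295, 0.177, -0.14, 45], [0, 0, -1.38, 0.325, 0.195, -0.14, 45], [0, 0, -1.5, 0.341, 0.205, -0.14, 45], [0, 0, -1.57, 0.3485, 0.21, -0.14, 45], [0, 0, -1.57, 0.3485, 0.21, -0.14, 45], [0, 0, -1.57, 0.3485, 0.21, -0.14, 45], [0, 0, -1.57, 0.3485, 0.21, -0.14, 45]],
  ],
)

```text
time: 26.2
ee_pos: [0.5475, 0.0417, 0.2092]
eef_rot: [-0.102, 0.995, -0.0, -0.0]
ft_force: [-0.1, 0.7, -2.6]
width: 0.0569
grip_force: 22.0
```

```bash
python3 - <<'E'
from h import *
rel();p=J+.077*px
goal(p[0],p[1],.0775,101.8)
c=shot("scene");cv2.imwrite("pics/sc2.png",cv2.resize(c["img"][120:290,200:460],(780,510))[:,:,::-1])
E
```

```text
tcp px 76.5 py -0.7 z 209.2 ang 101.67 F [-0.1  0.7 -2.6]
turn [-0.    -0.    -0.002] shift [-0.0005  0.0007  0.1317] rpy-ang 101.7
```

View pics/sc2.png

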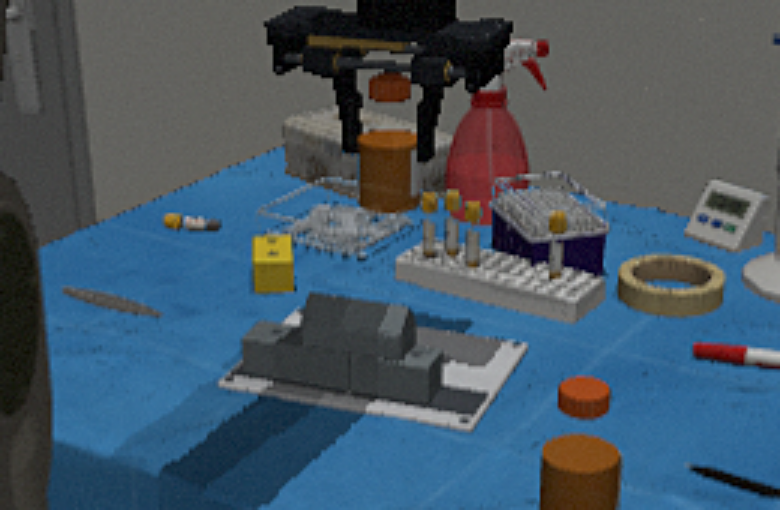

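The wall stands complete with the joint at (350,370), and the bottle (390,160) hangs upright behind it. Lowering.

Emit:
step_arm(
  deltas=[
    [[0, 0, 0, 0, 0.0005, 0.025, 45], [0, 0, 0, 0, 0.0005, 0.06, 45], [0, 0, 0, 0, 0.0005, 0.09, 45], [0, 0, 0, 0, 0.0005, 0.112, 45], [0, 0, 0, 0, 0.0005, 0.123, 45], [0, 0, 0, 0, 0.0005, 0.128, 45], [0, 0, 0, 0, 0.0005, 0.13, 45], [0, 0, 0, 0, 0.0005, 0.131, 45], [0, 0, 0, 0, 0.0005, 0.131, 45], [0, 0, 0, 0, 0.0005, 0.131, 45]],
  ],
)

```text
time: 27.5
ee_pos: [0.5478, 0.043, 0.0783]
eef_rot: [-0.103, 0.995, 0.0, 0.0]
ft_force: [1.0, -0.1, -2.8]
width: 0.0572
grip_force: 22.0
```

Emit:
step_arm(
  deltas=[
    [[0, 0, 0, 0, 0, 0.0005, 45], [0, 0, 0, 0, 0, 0.0009, 45], [0, 0, 0, 0, 0, 0.0011, 45], [0, 0, 0, 0, 0, 0.0011, 45]],
  ],
)

```text
time: 28.0
ee_pos: [0.5478, 0.043, 0.0773]
eef_rot: [-0.103, 0.995, 0.0, 0.0]
ft_force: [-1.1, 0.9, 3.9]
width: 0.0568
grip_force: 22.0
```

Contact made. I open, rise clear and back off.

Emit:
step_arm(
  deltas=[
    [[0, 0, 0, 0, 0, 0, 100], [0, 0, 0, 0, 0, 0, 100], [0, 0, 0, 0, 0, 0, 100], [0, 0, 0, 0, 0, 0, 100], [0, 0, 0, 0, 0, -0.015, 100], [0, 0, 0, 0, 0, -0.045, 100], [0, 0, 0, 0, 0, -0.09, 100], [0, 0, 0, 0, 0, -0.14, 100], [0, 0, 0, 0, -0.05, -0.16, 100], [0, 0, 0, 0, -0.1, -0.16, 100], [0, 0, 0, 0, -0.15, -0.16, 100], [0, 0, 0, 0, -0.2, -0.16, 100], [0, 0, 0, 0, -0.25, -0.16, 100], [0, 0, 0, 0, -0.3, -0.16, 100], [0, 0, 0, 0, -0.3, -0.16, 100], [0, 0, 0, 0, -0.3, -0.16, 100]],
  ],
)

```text
time: 30.0
ee_pos: [0.609, -0.2503, 0.2375]
eef_rot: [-0.103, 0.995, 0.0, 0.0]
ft_force: [0.4, 0.8, 1.1]
width: 0.0869
grip_force: 0.0
```

```bash
python3 - <<'E'
from h import *
rel();c=shot("top");t=shot("scene")
cv2.imwrite("pics/fin.png",np.hstack([cv2.resize(c["img"][170:300,230:390],(400,325)),cv2.resize(t["img"][160:280,250:398],(400,325))])[:,:,::-1])
E
```

```text
tcp px 77.0 py -299.0 z 237.5 ang 101.79 F [0.4 0.8 1.1]
```

View pics/fin.png

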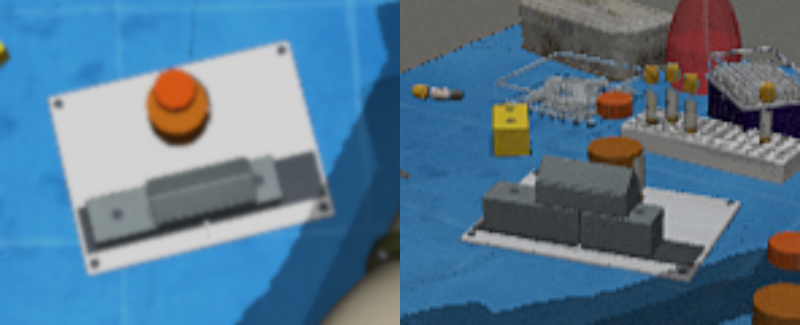

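The wall stands with its cap brick, and the bottle is upright behind it in line with the joint (left half, 178,105). Handing in.

```bash
python3 -c "
from h import *
print(r.close_job())"
```

```text
the job is handed in; nothing more can be done
None
```

The job is handed in at about 30 s of the 112 s allowed; the last pictures show the wall capped over the joint and the amber bottle upright behind it in line with the joint, and the arm is clear.

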